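# Stamp a bar with the sprung punch

### The arm

A 6-joint arm with a two-finger parallel gripper is mounted at the origin on the work surface. World frame = base frame: x ahead of the robot, y to its left, z up, the work surface at z = 0. Lengths are in m, angles in rad, forces in N, time in s.
With the tool pointing down it reaches from about 0.3 to 1 m from the base axis. Payload 5.1 kg.
Tool frame: the origin (TCP) lies midway between the tips of the shut fingers; the grasp point (between the pads) lies 19 mm behind it; z points along the fingers, y is the line along which they close (so a half turn about z gives the same grasp; the last joint's range is limited). The gripper opens to 95 mm and grips with 3 to 60 N. Pads are 20 mm wide; open, the fingers measure 119 mm over their backs; the gripper's body (75 mm by 180 mm) begins 59 mm behind the grasp point.
Start: joints at [-1.366, 0.124, 1.65, -0, 1.367, -0.083], TCP at [0.184, -0.623, 0.215] pointing down, gripper open.
Joint ranges: [-2.61, 2.61], [-1.02, 2.33], [0.03, 2.71], [-1.35, 4.49], [0.32, 2.68], [-2.91, 2.91]. Speed limits (rad/s): [2.57, 2.57, 3.14, 3.14, 3.14, 3.14].

### API

Orientations are given as a unit quaternion [x, y, z, w].
In Python, from rig import * gives the robot as it stands.
- The arm moves only by the tool jog_arm, never from a script. Its argument "motion" is a list of rows, each a list of 4 numbers: the shift along the tool's x, y, z as a fraction of full scale, then the turn about the tool's z as a fraction of full scale. In form: [[x, y, z, yaw], ...]. A call has 1 to 20 rows; each row shifts and turns the commanded pose from where the row before left it, along the tool's axes as they then stand; what a row does not reach is not made up. Full scale, the value 1, is 0.12 m for a shift and 30 degrees for a turn. A row lasts 1/8 s, in which the tool goes at most 62.5 mm and 10.7 degrees, less where a joint would pass 70% of its speed; a pose out of reach is approached as far as the arm can. A call with a number of a shift or a turn outside -1 to 1 is refused whole. A call with a gripper value outside its range is refused whole. "hand" is the opening, from 0 (shut) to 1 (fully open), set as the call begins (left out, the last holds). The fingers move at their own pace and stop on an object; "newtons" is the grip in N (left out, the last holds). Time passes only in rows, so rows that do not move let the fingers close. It gives the time, the measured TCP pose, the force, the opening and the grip force at its end, in the units of the state.
- observe(): the state, without advancing time (a new reading comes with each control period).
- get_image(name): name is "scene" or "top" or "wrist"; returns a dict with "color" (480x640x3 uint8, red, green, blue), "fx", "fy", "cx", "cy" (pixels), "R" (3x3) and "t" (3): a world point X has camera coordinates R X + t; the wrist camera has in their place "hand_eye" (4x4, takes a point from camera to tool coordinates, whose origin is the TCP and whose axes are the flange's). Camera axes: x right, y down, z forward; pixel columns grow to the right and rows downward; lengths in m; the calibration is good to about 2 mm. A picture is of the moment at which its call begins: read the wrist's pose just before it. There is no depth.
- finish_job(): hands the job in; it is judged then, once.
The state is a dict: "time": time; "joints": joint angles; "joint_vel": joint speeds; "joint_torque": joint torques, N m; "eef_pos": TCP position; "tool_rot": TCP orientation; "force": force on the tool from outside, world axes, zero at the start; "wrist_torque": the same for the moment, N m; "width": opening from 0.0 (shut) to 1.0 (fully open); "grip_force": force on a finger pad.
Only numpy, scipy, OpenCV 4.12 (cv2) and the standard library are available. Lean on these libraries where they do the work, as an engineer would, in place of code of your own. Each camera call takes 0.05 s, during which the arm holds its last target. There are 200 camera calls.

### The job

Push the carriage of the stamping stand in as far as it goes, so that the brass bar lies under the sprung punch. Then take the stubby wide-headed mallet and, keeping hold of it, strike the punch right down with a brisk blow of the mallet head (not a slow press, and not with the hand). Afterwards stand the mallet gently back upright on its round black rubber mat, wholly on the mat, leaving the carriage in and the other things on the bench undisturbed.

Things in the scene. Friction and masses are not known exactly. Their poses are not given: they have to be found in the camera images.
- stand: Fixed stamping stand. Origin on the bench, right under the punch's axis; x is the way the carriage is pushed in, z up. Base plate 220 x 100 x 25 mm, from x = -160 to +60 mm. An arch stands at x = -17 to +17 mm, 100 mm wide (y), its crossbar from 100 to 125 mm above the bench, with a guide boss to 135 mm.
- carriage (a joint): Sliding carriage of the stand: 0 = pulled out, 0.060 m = fully in against its stop. Moves along the stand's +x, holds where it is left, about 4 N of friction.
- carriage_plate (a point): Middle of the top edge of the outer (-x) face of the carriage's upright push plate (60 mm wide, 12 mm thick, from 45 to 90 mm above the bench). At stand x = -154 mm when pulled out, -94 mm when fully in. Axes as the stand's. The carriage slab (56 mm wide, top 45 mm above the bench) lies on the plate's +x side only and carries a brass bar.
- punch (a joint): Travel of the sprung punch: 0 = up, 0.030 m = right down at its stop. It springs back by itself; about 2 N to start it, 6 N at the bottom.
- punch_top (a point): Centre of the top of the punch's round head, 189 mm above the bench when up. The head is 40 mm wide, 16 mm thick; z up.
- mallet: Stubby mallet standing on one face: a barrel-shaped white nylon head with a steel band, 50 mm wide, 80 mm tall, with a flat-sided wooden handle (22 mm wide, 26 mm high) that leaves it level, along the mallet's -x, 40 mm above its underside, to 138 mm from the head's axis. 280 g. Origin at the centre of the head's lower face, z up along the head.
- mallet_grip (a point): Point on the axis of the mallet's handle to grip, 65 mm from the head's axis and 40 mm above the head's lower face; axes as the mallet's (the handle runs along x).
- mat: Round black rubber mat fixed to the bench, 140 mm across, 6 mm thick, origin at the centre of its underside; the mallet stands on it.
- ring_clamp: Bystander: wooden ring clamp lying flat, 117 x 30 x 22 mm, origin under it. Leave alone.
- loupe: Bystander: small green eye loupe standing on end, 38 mm wide, 42 mm tall, origin at the centre of its underside. Leave alone.
- bottle: Bystander: green glass bottle, 68 mm wide, 210 mm tall, origin at the centre of its underside. Leave alone.
- doming_block: Bystander: steel doming block, 65 x 65 x 60 mm, origin at the centre of its underside. Leave alone.
- chasing_hammer: Bystander: ordinary small hammer with a thin handle, 200 mm long, lying on its side along its x axis (not the mallet). Leave alone.
- ring_mandrel: Bystander: steel ring mandrel, a thin cone 170 mm tall on a 70 mm round foot, origin at the centre of its underside. Leave alone.
- graver_pot: Bystander: white ceramic pot of gravers, 68 mm wide, 85 mm tall (tools stick up to 165 mm), origin at the centre of its underside. Leave alone.
Things that resemble listed ones, but are neither listed nor needed, are in the scene too. What is shaped like the mallet but orange is not meant.

How it is judged:
By the outcome, as a careful person would: the job done as asked, in the order asked, and still so for the second after the job is handed in, with the robot touching nothing.
It also fails if it takes over 58 s, if anything falls off the work surface, if the arm or the gripper's body presses on something with over 40 N, if the wrist force passes 120 N, or if a joint passes its speed limit or range.

## Working session

There is one attempt and no reset: what is moved stays moved. The work goes in short steps, Python scripts to look and compute and a tool call to move; the robot and the scene stay as the last step left them, time stands still between calls to the robot, and variables do not carry over. Pictures are saved under pics/ and viewed, at most 10 in all, crops included, and the job is handed in when it is done.

Besides the shell and the picture viewer there is one more tool, called after "Emit:" by a JSON object that holds its "api" and its "payload", one argument or row to a line. jog_arm: Moves the arm, as the interface text tells. Its arguments: {"type":"object","properties":{"motion":{"type":"array","items":{"type":"array","items":{"type":"number","minimum":-1,"maximum":1}}},"hand":{"type":"number"},"newtons":{"type":"number"}},"required":["motion"]}

```bash
mkdir -p pics; python3 - <<'E'
from rig import *
import cv2,pickle
d={}
for n in("scene","top"):
    im=get_image(n); d[n]=im
    cv2.imwrite(f"pics/{n}0.png",im["color"][:,:,::-1])
    print(n,im["fx"],im["cx"],im["cy"],im["R"],im["t"])
pickle.dump(d,open("d0.pkl","wb"))
s=observe();print(s["time"],s["eef_pos"],s["tool_rot"],s["width"])
E
```

```text
scene 508.7753527760866 315.75031933806264 232.16577322201326 [[-0.80651008  0.59080835 -0.02206771]
 [ 0.35359569  0.45210532 -0.81888391]
 [-0.47382652 -0.66824118 -0.57353479]] [ 0.44074357 -0.08934593  1.47325661]
top 484.0325201045039 318.0839208435178 241.80198289051117 [[-0.00739079 -0.99979953 -0.01860847]
 [-0.99724986  0.00874172 -0.07359558]
 [ 0.07374349  0.01801336 -0.99711455]] [0.00361244 0.550791   1.41444884]
0.1 [ 0.18434561 -0.62270066  0.21349251] [ 9.89662529e-01  1.43412568e-01 -5.90118016e-05 -9.54346471e-04] 1.0027805776495369
```

View pics/scene0.png

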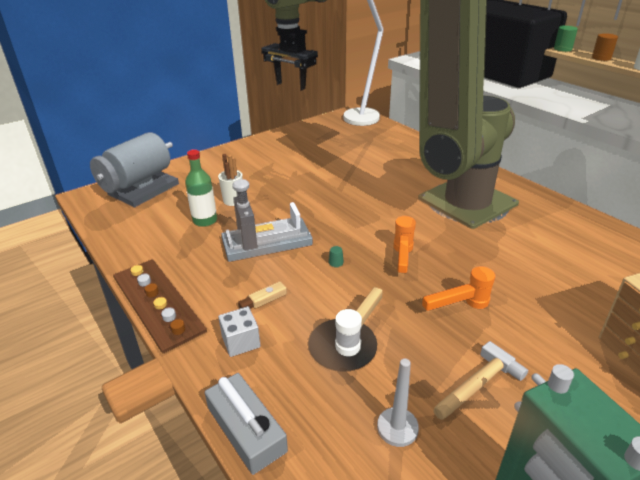

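View pics/top0.png

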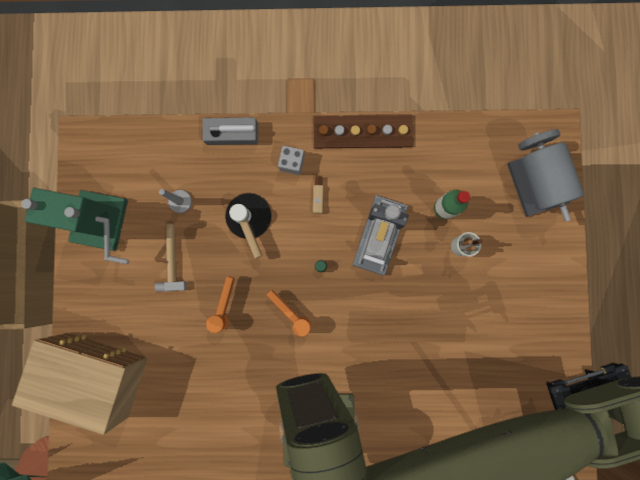

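The white-headed mallet is on the black mat, at top (240,213) and scene (347,333). There are two orange look-alikes, at top (215,324) and (301,327), and a thin chasing hammer at top (171,262). The white one fits, being nylon with a steel band and standing on the mat. The stand is at top (382,235). I'll confirm this in enlarged crops.

```bash
python3 - <<'E'
import cv2,pickle,numpy as np
d=pickle.load(open("d0.pkl","rb"))
t=d["top"]["color"][:,:,::-1];s=d["scene"]["color"][:,:,::-1]
r=lambda im,x,y:cv2.resize(im[y:y+100,x:x+133],(798,600),interpolation=cv2.INTER_CUBIC)
def r(im,x,y,w=100,h=75):
    o=cv2.resize(im[y:y+h,x:x+w],(400,300),interpolation=cv2.INTER_CUBIC)
    for k in range(0,w,10): cv2.putText(o,str(x+k),(k*400//w,8),0,.3,(0,255,255)); cv2.line(o,(k*400//w,10),(k*400//w,14),(0,255,255))
    for k in range(0,h,10): cv2.putText(o,str(y+k),(0,k*300//h+4),0,.3,(0,255,255)); cv2.line(o,(20,k*300//h),(24,k*300//h),(0,255,255))
    return o
cv2.imwrite("pics/crop.png",np.vstack([np.hstack([r(t,332,195,120,90),r(t,205,190)]),np.hstack([r(s,215,175,108,81),r(s,300,285,108,81)])]))
E
```

```text
(no output)
```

View pics/crop.png

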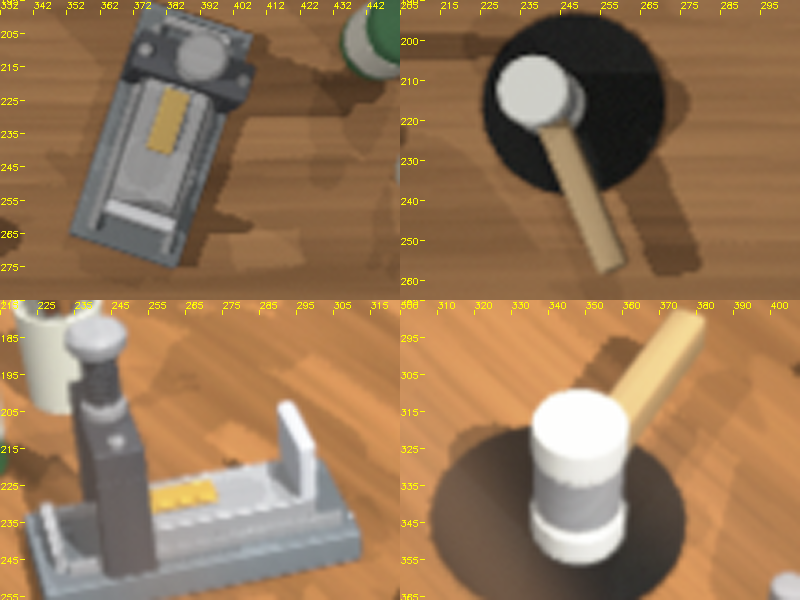

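The crops confirm the white nylon mallet with a steel band (head top at top view (238,213)), with its handle toward (258,256). The punch head is at top view (392.6,212), and the push plate runs (364,257)–(384,262).

```bash
cat > h.py <<'E'
import pickle,numpy as np
from scipy.optimize import least_squares
d=pickle.load(open("d0.pkl","rb"))
def at(cam,u,v,z):
    c=d[cam];r=c["R"].T@np.array([(u-c["cx"])/c["fx"],(v-c["cy"])/c["fy"],1]);o=-c["R"].T@c["t"]
    return o+r*(z-o[2])/r[2]
def px(cam,X):
    c=d[cam];p=c["R"]@X+c["t"];return np.array([c["fx"]*p[0]/p[2]+c["cx"],c["fy"]*p[1]/p[2]+c["cy"]])
E
python3 - <<'E'
from h import *
np.set_printoptions(precision=4,suppress=True)
T=lambda u,v,z:at("top",u,v,z)
print("punch",T(392.6,212.1,.189),at("scene",240.9,183.9,.189))
c=[T(353.6,265.5,.025),T(384.5,275.4,.025),T(375.5,196.5,.025),T(407.6,206.4,.025)]
near=(c[0]+c[1])/2;far=(c[2]+c[3])/2
x=far-near;print("base",near,far,np.linalg.norm(x),np.linalg.norm(c[0]-c[1]),np.degrees(np.arctan2(x[1],x[0])), near+x*160/220)
p=[T(364.4,256.8,.09),T(384.5,262.2,.09)];w=p[0]-p[1];print("plate",p,(p[0]+p[1])/2,np.linalg.norm(w),np.degrees(np.arctan2(w[1],w[0]))-90)
h=T(238.25,212.75,.086);hs=at("scene",348.6,316.05,.086);print("head",h,hs)
e=T(258,256.5,.059);b=T(243.75,221.5,.059)
for a in(h,b):
    v=e-a;print("handle end",e,np.linalg.norm((e-a)[:2]),np.degrees(np.arctan2(v[1],v[0])))
print("mat",T(248.5,215.75,.006))
for n,u,v,z in[("bottle cap",463,198,.21),("pot",467,244,.085),("loupe",321,266,.042),("dome",291,157,.06),("ring",318,197,.02),("mandrelfoot",180,202,.005),("mandreltip",166,192,.17)]:print(n,T(u,v,z)[:2])
E
```

```text
punch [ 0.6146 -0.1997  0.189 ] [ 0.6176 -0.1954  0.189 ]
base [ 0.4648 -0.1499  0.025 ] [ 0.6685 -0.2196  0.025 ] 0.21526423680481874 0.09488896456454375 -18.881748039955202 [ 0.613  -0.2006  0.025 ]
plate [array([ 0.5023, -0.1319,  0.09  ]), array([ 0.4867, -0.1879,  0.09  ])] [ 0.4945 -0.1599  0.09  ] 0.05818135831484134 -15.560383189932182
head [0.6309 0.2249 0.086 ] [0.627  0.2202 0.086 ]
handle end [0.507  0.1721 0.059 ] 0.13476077221717614 -156.941633022675
handle end [0.507  0.1721 0.059 ] 0.11011326259120141 -157.78830671981723
mat [0.6324 0.2086 0.006 ]
bottle cap [ 0.6466 -0.3782]
pot [ 0.5361 -0.4209]
loupe [ 0.4786 -0.0092]
dome [0.7971 0.0758]
ring [ 0.6849 -0.0016]
mandrelfoot [0.6765 0.4171]
mandreltip [0.6777 0.4047]
```

Emit:
{"api": "jog_arm", "payload": {
  "motion": [
    [0,0,0,0.2875],
    [0,0,0,0.2875],
    [0,0,0,0.2875],
    [0,0,0,0.2875],
    [0.072,-0.373,0,0],
    [0.072,-0.373,0,0],
    [0.072,-0.373,0,0],
    [0.072,-0.373,0,0],
    [0.072,-0.373,0,0],
    [0.072,-0.373,0,0],
    [0.072,-0.373,0,0],
    [0.072,-0.373,0,0],
    [0.072,-0.373,0,0],
    [0.072,-0.373,0,0],
    [0.072,-0.373,0,0],
    [0.072,-0.373,0,0],
    [0,0,0,0],
    [0,0,0,0]
  ],
  "hand": 0,
  "newtons": 20
}}

```text
time: 2.35
eef_pos: [0.4488, -0.1447, 0.2143]
tool_rot: [0.988, -0.156, -0.0, 0.0]
force: [-0.8, -1.0, -0.0]
width: 0.009
grip_force: 0.0
```

```bash
python3 - <<'E'
from rig import *
import cv2,pickle,numpy as np
s=observe();im=get_image("wrist")
cv2.imwrite("pics/w1.png",im["color"][:,:,::-1])
pickle.dump((s,im),open("w1.pkl","wb"))
print(im["fx"],im["cx"],im["cy"],np.round(im["hand_eye"],4))
E
```

```text
330.6449371929835 322.75805264319837 238.3125703005143 [[ 2.000e-04 -9.720e-01 -2.351e-01  6.680e-02]
 [ 1.000e+00  1.000e-04  4.000e-04  1.300e-03]
 [-4.000e-04 -2.351e-01  9.720e-01 -1.694e-01]
 [ 0.000e+00  0.000e+00  0.000e+00  1.000e+00]]
```

View pics/w1.png

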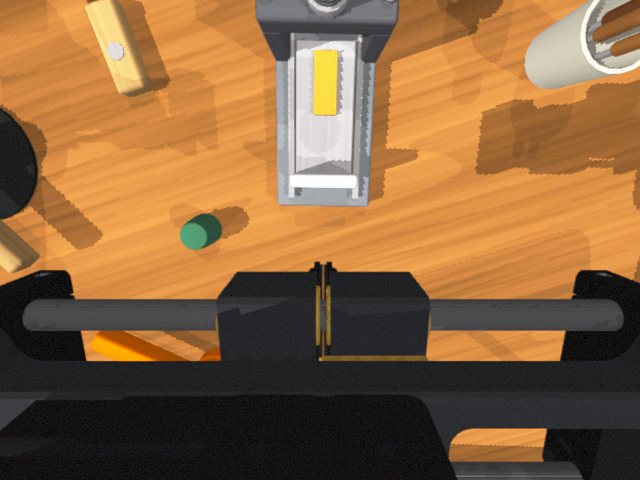

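The wrist view shows the stand square to the tool: base edge (278,205)–(368,205), plate top (290,188)–(357,188), crossbar edge at row ~25.

```bash
cat >> h.py <<'E'
from scipy.spatial.transform import Rotation as Ro
def wat(pk,u,v,z):
    s,im=pk;H=im["hand_eye"];R=Ro.from_quat(s["tool_rot"]).as_matrix()
    r=R@H[:3,:3]@np.array([(u-im["cx"])/im["fx"],(v-im["cy"])/im["fy"],1]);o=R@H[:3,3]+s["eef_pos"]
    return o+r*(z-o[2])/r[2]
E
python3 - <<'E'
from h import *
np.set_printoptions(precision=4,suppress=True)
pk=pickle.load(open("w1.pkl","rb"))
a,b=wat(pk,278,205,.025),wat(pk,368.5,205,.025);c,e=wat(pk,279,60,.025),wat(pk,375,60,.025)
m=(a+b)/2;print(a,b,m,np.linalg.norm(a-b))
w=a-b;an=np.arctan2(w[1],w[0])-np.pi/2;print(np.degrees(an))
x=np.array([np.cos(an),np.sin(an)]);print("origin",m[:2]+.16*x)
p,q=wat(pk,290,188,.09),wat(pk,357,188,.09);pm=(p+q)/2
print(p,q,pm,np.linalg.norm(p-q),(pm-m)[:2]@x-.16)
print("near crossbar? ",wat(pk,327,25,.125), "mallet end",wat(pk,12,268,.06))
E
```

```text
[ 0.4798 -0.1051  0.025 ] [ 0.4494 -0.1989  0.025 ] [ 0.4646 -0.152   0.025 ] 0.09859608623226966
-17.982049286126653
origin [ 0.6168 -0.2014]
[ 0.4966 -0.1314  0.09  ] [ 0.4783 -0.1875  0.09  ] [ 0.4874 -0.1595  0.09  ] 0.05904478273289071 -0.1359485644113606
near crossbar?  [ 0.5967 -0.1973  0.125 ] mallet end [0.5061 0.1712 0.06  ]
```

Emit:
{"api": "jog_arm", "payload": {
  "motion": [
    [0,0,0.434,0],
    [0,0,0.434,0],
    [0,0,0.434,0],
    [0,0,0,0],
    [0.083,0,0,0],
    [0.083,0,0,0],
    [0.083,0,0,0],
    [0.083,0,0,0],
    [0.083,0,0,0],
    [0.083,0,0,0],
    [0.04,0,0,0],
    [0,0,0,0]
  ]
}}

```text
time: 3.9
eef_pos: [0.5114, -0.1647, 0.0582]
tool_rot: [0.988, -0.157, 0.001, 0.0]
force: [-1.3, -0.6, -1.3]
width: 0.007
grip_force: 0.0
```

Emit:
{"api": "jog_arm", "payload": {
  "motion": [
    [0.02,0,0,0],
    [0.02,0,0,0],
    [0,0,0,0]
  ]
}}

```text
time: 4.28
eef_pos: [0.5148, -0.1658, 0.0582]
tool_rot: [0.988, -0.157, -0.0, -0.0]
force: [-4.3, 0.5, 1.9]
width: 0.003
grip_force: 2.2
```

Emit:
{"api": "jog_arm", "payload": {
  "motion": [
    [0.02,0,0,0],
    [0.02,0,0,0],
    [0,0,0,0]
  ]
}}

```text
time: 4.65
eef_pos: [0.5147, -0.1658, 0.0583]
tool_rot: [0.988, -0.156, -0.007, -0.001]
force: [-23.1, 7.1, 17.8]
width: 0.004
grip_force: 11.8
```

Emit:
{"api": "jog_arm", "payload": {
  "motion": [
    [0.02,0,0,0],
    [0,0,0,0]
  ]
}}

```text
time: 4.9
eef_pos: [0.5146, -0.1657, 0.0583]
tool_rot: [0.988, -0.156, -0.01, -0.002]
force: [-31.9, 8.5, 25.3]
width: 0.006
grip_force: 16.5
```

Emit:
{"api": "jog_arm", "payload": {
  "motion": [
    [0.02,0,0,0],
    [0,0,0,0]
  ]
}}

```text
time: 5.15
eef_pos: [0.5145, -0.1657, 0.0583]
tool_rot: [0.988, -0.156, -0.014, -0.002]
force: [-40.6, 11.9, 32.8]
width: 0.002
grip_force: 21.3
```

Emit:
{"api": "jog_arm", "payload": {
  "motion": [
    [-0.1,0,0,0],
    [-0.15,0,0,0],
    [0,0,-0.436,0],
    [0,0,-0.436,0],
    [0,0,-0.436,0],
    [0,0,0,-0.27],
    [0,0,0,-0.27],
    [0,0,0,-0.27],
    [0,0,0,-0.27],
    [0,0,0,-0.27],
    [0.206,-0.42,0,0],
    [0.206,-0.42,0,0],
    [0.206,-0.42,0,0],
    [0.206,-0.42,0,0],
    [0.206,-0.42,0,0],
    [0.206,-0.42,0,0],
    [0,0,0,0],
    [0,0,0,0]
  ],
  "hand": 0.7,
  "newtons": 60
}}

```text
time: 7.4
eef_pos: [0.5175, 0.1765, 0.2154]
tool_rot: [0.981, 0.195, 0.001, 0.0]
force: [0.3, -0.1, 0.4]
width: 0.7
grip_force: 0.0
```

```bash
python3 - <<'E'
from rig import *
import cv2,pickle,numpy as np
s=observe();im=get_image("wrist")
cv2.imwrite("pics/w2.png",im["color"][:,:,::-1])
pickle.dump((s,im),open("w2.pkl","wb"))
E
```

```text
(no output)
```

View pics/w2.png

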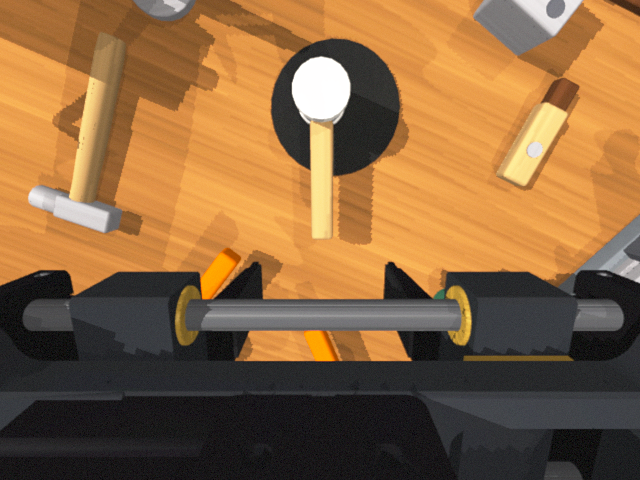

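The wrist view shows the mallet head top at (321,89), the handle end at (322,237) pointing straight along tool x, and the mat centred at (336,107).

```bash
python3 - <<'E'
from h import *
np.set_printoptions(precision=4,suppress=True)
pk=pickle.load(open("w2.pkl","rb"));s=pk[0]
h=wat(pk,321.5,89.5,.086);e=wat(pk,322,237,.059);m=wat(pk,336,107,.006);b=wat(pk,321,123,.059)
v=(e-h)[:2];print(h,e,m,np.linalg.norm(v),np.degrees(np.arctan2(-v[1],-v[0])))
v=(e-b)[:2];print(np.degrees(np.arctan2(-v[1],-v[0])))
R=Ro.from_quat(s["tool_rot"]).as_matrix();u=-v/np.linalg.norm(v)
for g in(h[:2]-.065*u,e[:2]+.073*u): print(g,R.T@(np.r_[g,.027]-s["eef_pos"])/.12)
E
```

```text
[0.6305 0.2224 0.086 ] [0.5072 0.171  0.059 ] [0.6342 0.2074 0.006 ] 0.13353570684668534 22.66279200552282
22.993191523005486
[0.5706 0.197 ] [0.4723 0.0107 1.571 ]
[0.5744 0.1995] [0.5094 0.004  1.5711]
```

Emit:
{"api": "jog_arm", "payload": {
  "motion": [
    [0.245,0.005,0,0],
    [0.245,0.005,0,0],
    [0,0,0.4,0],
    [0,0,0.4,0],
    [0,0,0.4,0],
    [0,0,0.25,0],
    [0,0,0.121,0],
    [0,0,0,0],
    [0,0,0,0]
  ]
}}

```text
time: 8.57
eef_pos: [0.5734, 0.1978, 0.0288]
tool_rot: [0.981, 0.195, 0.002, -0.0]
force: [0.8, 0.4, 0.7]
width: 0.697
grip_force: 0.0
```

Emit:
{"api": "jog_arm", "payload": {
  "motion": [
    [0,0,0,0],
    [0,0,0,0],
    [0,0,0,0],
    [0,0,0,0],
    [0,0,0,0],
    [0,0,0,0]
  ],
  "hand": 0,
  "newtons": 60
}}

```text
time: 9.32
eef_pos: [0.5717, 0.198, 0.0268]
tool_rot: [0.981, 0.195, -0.0, -0.0]
force: [-0.2, -0.7, -0.1]
width: 0.231
grip_force: 59.5
```

Emit:
{"api": "jog_arm", "payload": {
  "motion": [
    [0,0,-0.2,0],
    [0,0,-0.4,0],
    [0,0,-0.4,0],
    [0,0,-0.4,0],
    [0,0,-0.4,0],
    [0,0,-0.393,0],
    [0,0,0,0.27],
    [0,0,0,0.27],
    [0,0,0,0.27],
    [0,0,0,0.27],
    [0,0,0,0.27],
    [0,0,0,0],
    [0,0,0,0]
  ]
}}

```text
time: 10.95
eef_pos: [0.5716, 0.1978, 0.2893]
tool_rot: [0.988, -0.156, -0.001, 0.0]
force: [-0.4, -0.1, -2.7]
width: 0.226
grip_force: 59.5
```

Emit:
{"api": "jog_arm", "payload": {
  "motion": [
    [0.07,0.2533,0,0],
    [0.105,0.38,0,0],
    [0.105,0.38,0,0],
    [0.105,0.38,0,0],
    [0.105,0.38,0,0],
    [0.105,0.38,0,0],
    [0.105,0.38,0,0],
    [0.07,0.2533,0,0],
    [0.07,0.2533,0,0],
    [0,0,0,0],
    [0,0,0,0]
  ]
}}

```text
time: 12.32
eef_pos: [0.5548, -0.1799, 0.2898]
tool_rot: [0.988, -0.156, -0.0, -0.0]
force: [-0.4, 0.1, -2.4]
width: 0.228
grip_force: 59.8
```

```bash
python3 - <<'E'
from rig import *
import cv2,pickle,numpy as np
s=observe();a=get_image("scene");b=get_image("top")
print(s["time"],s["eef_pos"],s["tool_rot"],s["joints"],s["force"])
c=lambda im,x,y:cv2.resize(im["color"][y:y+200,x:x+133,::-1],(399,600),interpolation=cv2.INTER_CUBIC)
cv2.imwrite("pics/s3.png",np.hstack([c(a,190,90),c(b,330,150)]))
E
```

```text
12.325 [ 0.55483245 -0.17986816  0.28980939] [ 9.87728629e-01 -1.56179488e-01 -2.38015480e-04 -2.56241117e-04] [-4.05712334e-01 -5.87382194e-02  1.71214202e+00  3.80710272e-04
  1.48877646e+00  1.47869567e+00] [-0.42892727  0.05097262 -2.37472902]
```

View pics/s3.png

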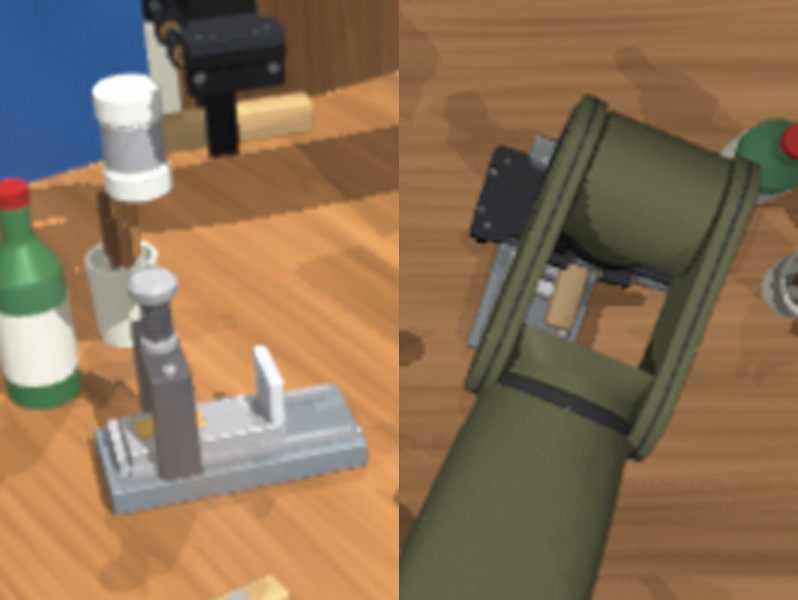

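The carriage is in and the mallet is held upright above the punch: mallet lower face at scene (236,152), punch head at (241,183). I'll check the alignment numerically.

```bash
python3 - <<'E'
from h import *
P=np.array([.616,-.1995])
for z in(.189,.269,.349):print(z,px("scene",np.r_[P,z]),px("scene",np.r_[P+[.01,0],z]),px("scene",np.r_[P+[0,.01],z]))
E
```

```text
0.189 [240.63209848 183.03203112] [236.9208691  184.33550545] [242.7193684  184.67578487]
0.269 [236.88788441 152.36653782] [233.0139599  153.59603438] [239.03647661 153.89804744]
0.349 [232.83538798 119.1761807 ] [228.78399933 120.31480256] [235.0485224  120.57091905]
```

Emit:
{"api": "jog_arm", "payload": {
  "motion": [
    [0,0,0.5,0],
    [0,0,0.45,0],
    [0,0,0,0]
  ]
}}

```text
time: 12.8
eef_pos: [0.5532, -0.1785, 0.1736]
tool_rot: [0.988, -0.156, -0.003, -0.001]
force: [-3.7, 1.8, 2.2]
width: 0.231
grip_force: 60.0
```

Emit:
{"api": "jog_arm", "payload": {
  "motion": [
    [0,0,-0.35,0],
    [0,0,-0.35,0],
    [0,0,-0.25,0],
    [0,0,0,0],
    [0,0,0,0]
  ]
}}

```text
time: 13.42
eef_pos: [0.5546, -0.1797, 0.2893]
tool_rot: [0.988, -0.156, -0.001, -0.0]
force: [-0.5, 0.0, -3.7]
width: 0.229
grip_force: 60.0
```

```bash
python3 - <<'E'
from rig import *
import cv2,pickle,numpy as np
s=observe();a=get_image("scene")
print(s["time"],s["eef_pos"],s["tool_rot"])
cv2.imwrite("pics/s4.png",cv2.resize(a["color"][90:240,190:390,::-1],(800,600),interpolation=cv2.INTER_CUBIC))
E
```

```text
13.425 [ 0.55458951 -0.17971003  0.28931632] [ 9.87721368e-01 -1.56224781e-01 -5.41015354e-04 -1.57220040e-04]
```

View pics/s4.png

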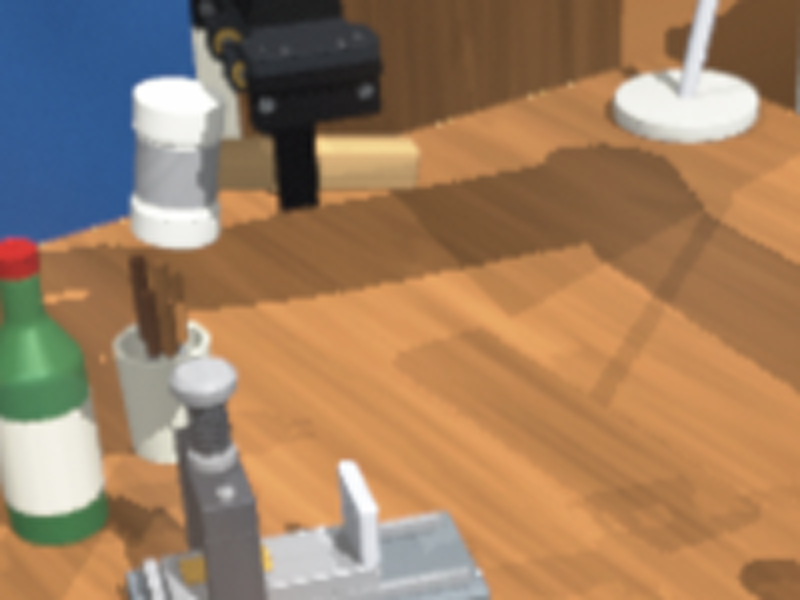

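The mallet is still held and the punch has sprung back up. The head has pivoted up a few degrees in the grip, with its top at (234,114) and bottom at (234,147). I'll fit the tilt, since it tells whether the punch reached its stop.

```bash
python3 - <<'E'
from h import *
tcp=np.array([.5546,-.1797,.2893]);g=tcp+[0,0,.019]
a=np.radians(-18);X=np.array([np.cos(a),np.sin(a),0]);Y=np.array([-np.sin(a),np.cos(a),0])
# local pts (x from grip,z): top centre, bottom centre, silhouette ref
obs={"top":((234.4,114.3),(.064,.04)),"bot":((233.8,147.),(.064,-.04)),"end":((291.,129.5),(-.074,0))}
def P(p,t,dx,dz):
    x,z=p;return g+X*(x*np.cos(t)-z*np.sin(t)+dx)+[0,0,x*np.sin(t)+z*np.cos(t)+dz]
f=lambda q:np.concatenate([px("scene",P(p,*q))-o for o,p in obs.values()])
r=least_squares(f,[0,0,0]);print(np.degrees(r.x[0]),r.x[1:],r.fun.round(1))
for t in(0,4,8,12):print(t,f([np.radians(t),0,0]).round(1))
E
```

```text
7.652354926216827 [0.00330869 0.00473699] [-0.8 -0.7 -0.9  0.7  1.8  0.1]
0 [-1.3  5.1  3.3  5.6  3.4 -2.2]
4 [-0.2  3.   2.   3.9  3.4 -0.1]
8 [1.  1.  0.7 2.2 3.3 2. ]
12 [ 2.4 -0.9 -0.4  0.4  3.   4.1]
```

Emit:
{"api": "jog_arm", "payload": {
  "motion": [
    [-0.067,-0.246,0,0],
    [-0.1,-0.369,0,0],
    [-0.1,-0.369,0,0],
    [-0.1,-0.369,0,0],
    [-0.1,-0.369,0,0],
    [-0.1,-0.369,0,0],
    [-0.1,-0.369,0,0],
    [-0.067,-0.246,0,0],
    [-0.067,-0.246,0,0],
    [0,0,0,-0.27],
    [0,0,0,-0.27],
    [0,0,0,-0.27],
    [0,0,0,-0.27],
    [0,0,0,-0.27],
    [0,0,0,0]
  ]
}}

```text
time: 15.35
eef_pos: [0.5722, 0.1862, 0.2878]
tool_rot: [0.981, 0.194, -0.002, 0.0]
force: [-0.2, -0.2, -3.4]
width: 0.229
grip_force: 60.0
```

Emit:
{"api": "jog_arm", "payload": {
  "motion": [
    [0,0,0.4,0],
    [0,0,0.4,0],
    [0,0,0.4,0],
    [0,0,0.4,0],
    [0,0,0.3,0],
    [0,0,0.15,0],
    [0,0,0.12,0],
    [0,0,0,0],
    [0,0,0,0]
  ]
}}

```text
time: 16.48
eef_pos: [0.5743, 0.1867, 0.0312]
tool_rot: [0.981, 0.195, 0.001, -0.0]
force: [-0.4, 0.7, -2.9]
width: 0.228
grip_force: 60.0
```

Emit:
{"api": "jog_arm", "payload": {
  "motion": [
    [0,0,0,0],
    [0,0,0,0]
  ],
  "newtons": 18
}}

```text
time: 16.73
eef_pos: [0.5737, 0.1866, 0.0306]
tool_rot: [0.981, 0.195, 0.001, -0.0]
force: [0.3, 0.3, -2.7]
width: 0.233
grip_force: 18.0
```

Emit:
{"api": "jog_arm", "payload": {
  "motion": [
    [0,0,0,0],
    [0,0,0,0]
  ],
  "newtons": 12
}}

```text
time: 16.98
eef_pos: [0.5731, 0.1864, 0.0297]
tool_rot: [0.981, 0.195, 0.0, 0.0]
force: [0.0, -0.2, -2.3]
width: 0.231
grip_force: 12.0
```

Emit:
{"api": "jog_arm", "payload": {
  "motion": [
    [0,0,0,0],
    [0,0,0,0],
    [0,0,0,0]
  ],
  "newtons": 7
}}

```text
time: 17.35
eef_pos: [0.5733, 0.1864, 0.0298]
tool_rot: [0.981, 0.195, 0.0, -0.0]
force: [-0.3, -0.0, -1.5]
width: 0.23
grip_force: 7.0
```

Emit:
{"api": "jog_arm", "payload": {
  "motion": [
    [0,0,0,0],
    [0,0,0,0],
    [0,0,0.015,0],
    [0,0,0,0]
  ],
  "newtons": 3
}}

```text
time: 17.85
eef_pos: [0.5728, 0.1863, 0.0276]
tool_rot: [0.981, 0.195, -0.0, 0.0]
force: [-0.7, -0.6, -0.2]
width: 0.231
grip_force: 3.0
```

```bash
python3 - <<'E'
from rig import *
import cv2,pickle,numpy as np
s=observe();a=get_image("scene")
print(s["time"],s["eef_pos"],s["tool_rot"])
cv2.imwrite("pics/s5.png",cv2.resize(a["color"][250:400,270:470,::-1],(800,600),interpolation=cv2.INTER_CUBIC))
E
```

```text
17.85 [0.57277561 0.18627047 0.02759886] [ 9.80804929e-01  1.94991220e-01 -3.32549500e-04  6.38872245e-05]
```

View pics/s5.png

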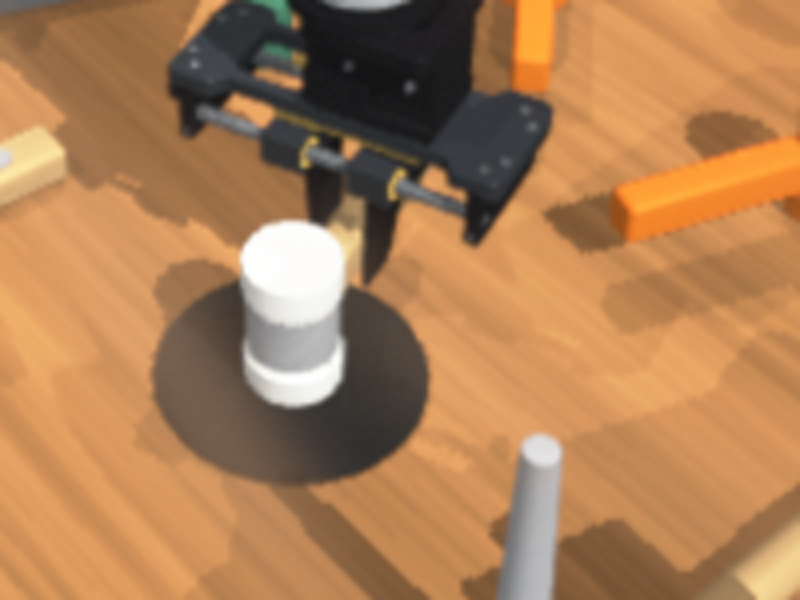

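The mallet is upright on the mat, with the head at crop (293,310), about 10 mm inside the mat's nearest rim. The first blow may have fallen short of the stop because the mallet pivoted, so I'll regrip closer to the head and strike again with more follow-through.

Emit:
{"api": "jog_arm", "payload": {
  "motion": [
    [0,0,0,0],
    [0,0,0,0],
    [0.06,0,0,0],
    [0.06,0,0,0],
    [0,0,0,0],
    [0,0,0,0]
  ],
  "hand": 0.4
}}

```text
time: 18.65
eef_pos: [0.5864, 0.1919, 0.0277]
tool_rot: [0.981, 0.195, -0.0, 0.0]
force: [-0.1, 1.0, 0.2]
width: 0.396
grip_force: 0.0
```

Emit:
{"api": "jog_arm", "payload": {
  "motion": [
    [0,0,0,0],
    [0,0,0,0],
    [0,0,0,0],
    [0,0,0,0]
  ],
  "hand": 0,
  "newtons": 60
}}

```text
time: 19.15
eef_pos: [0.5862, 0.1918, 0.0278]
tool_rot: [0.981, 0.195, -0.0, 0.0]
force: [-0.3, 0.4, 0.1]
width: 0.226
grip_force: 60.0
```

```bash
python3 - <<'E'
from rig import *
import cv2,numpy as np
from h import *
s=observe();a=get_image("scene")["color"]
# white top face + whole head silhouette centre vs prediction
H=np.array(s["eef_pos"][:2])+.05*np.array([.924,.383]);print(s["eef_pos"])
for z in(.006,.086):print(z,px("scene",np.r_[H,z]))
# from s5 reading: top face centre (293,263)/4, base centre (294,372)/4
print("seen top",at("scene",270+293/4,250+260/4,.086),"pred",H)
E
```

```text
[0.58622816 0.19179926 0.02778241]
0.006 [343.02934223 343.26303177]
0.086 [343.38877935 314.55093901]
seen top [0.63340909 0.21174328 0.086     ] pred [0.63242816 0.21094926]
```

Emit:
{"api": "jog_arm", "payload": {
  "motion": [
    [0,0,-0.2,0],
    [0,0,-0.4,0],
    [0,0,-0.4,0],
    [0,0,-0.4,0],
    [0,0,-0.4,0],
    [0,0,-0.385,0],
    [0,0,0,0.27],
    [0,0,0,0.27],
    [0,0,0,0.27],
    [0,0,0,0.27],
    [0,0,0,0.27],
    [0,0,0,0]
  ]
}}

```text
time: 20.7
eef_pos: [0.5858, 0.1918, 0.2889]
tool_rot: [0.988, -0.156, -0.001, 0.0]
force: [-0.5, 0.4, -3.3]
width: 0.225
grip_force: 60.0
```

Emit:
{"api": "jog_arm", "payload": {
  "motion": [
    [0.069,0.252,0,0],
    [0.104,0.378,0,0],
    [0.104,0.378,0,0],
    [0.104,0.378,0,0],
    [0.104,0.378,0,0],
    [0.104,0.378,0,0],
    [0.104,0.378,0,0],
    [0.069,0.252,0,0],
    [0.069,0.252,0,0],
    [0,0,0,0],
    [0,0,0,0]
  ]
}}

```text
time: 22.08
eef_pos: [0.5688, -0.1836, 0.2896]
tool_rot: [0.988, -0.156, -0.0, -0.0]
force: [-0.7, 0.9, -1.4]
width: 0.229
grip_force: 60.0
```

Emit:
{"api": "jog_arm", "payload": {
  "motion": [
    [0,0,0.52,0],
    [0,0,0.46,0],
    [0,0,0,0]
  ]
}}

```text
time: 22.45
eef_pos: [0.5673, -0.1822, 0.1703]
tool_rot: [0.988, -0.155, -0.003, -0.001]
force: [-3.6, 1.1, 1.4]
width: 0.229
grip_force: 60.0
```

Emit:
{"api": "jog_arm", "payload": {
  "motion": [
    [0,0,0,0]
  ]
}}

```text
time: 22.58
eef_pos: [0.5689, -0.1829, 0.1732]
tool_rot: [0.988, -0.156, -0.0, -0.0]
force: [-3.5, 1.9, 1.5]
width: 0.228
grip_force: 60.0
```

```bash
python3 - <<'E'
from rig import *
import cv2,pickle,numpy as np
s=observe();a=get_image("scene")
print(s["time"],s["eef_pos"],s["force"],s["wrist_torque"])
cv2.imwrite("pics/s6.png",cv2.resize(a["color"][130:250,200:360,::-1],(800,600),interpolation=cv2.INTER_CUBIC))
from h import *
P=np.array([.616,-.1995])
for z in(.135,.143,.159,.173,.189):print(z,(px("scene",np.r_[P,z])-[200,130])*5)
E
```

```text
22.575 [ 0.56887782 -0.18287616  0.173209  ] [-3.45470494  1.89618042  1.50568788] [ 0.3768982  0.7212557 -0.0011894]
0.135 [215.01227607 362.22746713]
0.143 [213.2940355  348.15490237]
0.159 [209.81889269 319.69312998]
0.173 [206.73509832 294.43654106]
0.189 [203.16049239 265.16015561]
```

View pics/s6.png

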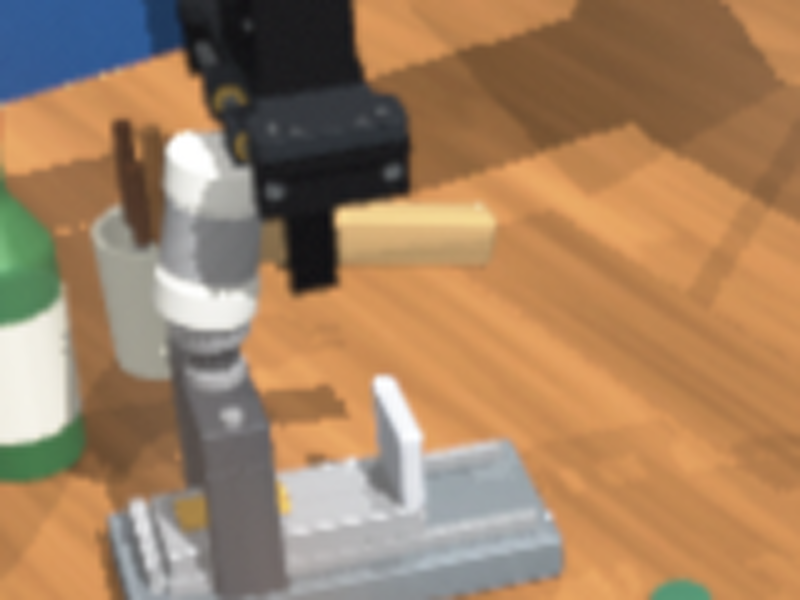

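The picture, taken while holding down, shows the mallet tilted about 10° again and the punch only partly down (rim at about (212,350), with a gap above the boss). I'll fit the pose to see how much of this is pivot.

```bash
python3 - <<'E'
from h import *
tcp=np.array([.5689,-.1829,.1732]);g=tcp+[0,0,.019]
a=np.radians(-18);X=np.array([np.cos(a),np.sin(a),0])
def P(x,z,t,dz=0):return g+X*(x*np.cos(t)-z*np.sin(t))+[0,0,x*np.sin(t)+z*np.cos(t)+dz]
c=lambda q:((px("scene",q)-[200,130])*5).round(0)
Y=np.array([-X[1],X[0],0])
for t in(0,5,8,10,12,15):
    t=np.radians(t);z0=.0+.0008
    print(round(np.degrees(t)),"top",c(P(.05,.039,t)),"bot",c(P(.05,-.041,t)),"topfar",c(P(.075,.039,t)),"end",c(P(-.088,0,t)),"z at near/axis",P(.03,-.041,t)[2].round(4),P(.05,-.041,t)[2].round(4))
# rim fronts of punch underside for travel
C=np.array([.616,-.1995]);th=np.linspace(0,2*np.pi,60)
for tr in(0,.01,.02,.025,.03):
    e=np.array([c(np.r_[C+.02*np.array([np.cos(k),np.sin(k)]),.173-tr]) for k in th]);print(tr,"rim bottom",e[:,1].max(),e[:,0].min(),e[:,0].max())
e=np.array([c(np.r_[C+.012*np.array([np.cos(k),np.sin(k)]),.135]) for k in th]);print("boss",e[:,1].min(),e[:,1].max())
E
```

```text
0 top [194. 187.] bot [212. 335.] topfar [140. 196.] end [482. 212.] z at near/axis 0.1512 0.1512
5 top [200. 178.] bot [204. 328.] topfar [147. 182.] end [483. 226.] z at near/axis 0.154 0.1557
8 top [205. 172.] bot [200. 324.] topfar [151. 174.] end [482. 234.] z at near/axis 0.1558 0.1586
10 top [208. 169.] bot [197. 321.] topfar [154. 169.] end [481. 240.] z at near/axis 0.157 0.1605
12 top [211. 165.] bot [194. 317.] topfar [158. 164.] end [480. 245.] z at near/axis 0.1583 0.1625
15 top [216. 160.] bot [190. 312.] topfar [163. 156.] end [479. 254.] z at near/axis 0.1604 0.1655
0 rim bottom 316.0 165.0 249.0
0.01 rim bottom 334.0 167.0 251.0
0.02 rim bottom 352.0 169.0 253.0
0.025 rim bottom 361.0 171.0 254.0
0.03 rim bottom 370.0 172.0 255.0
boss 349.0 375.0
```

The slip in both blows (about 12 mm, then 18 mm) matches the arm's overshoot past the punch stop, so the punch very likely bottomed both times. To be sure, I'll right the mallet on the mat and strike once more, sampling the pose at the lowest point.

Emit:
{"api": "jog_arm", "payload": {
  "motion": [
    [0,0,-0.35,0],
    [0,0,-0.35,0],
    [0,0,-0.26,0],
    [0,0,0,0],
    [-0.069,-0.252,0,0],
    [-0.104,-0.378,0,0],
    [-0.104,-0.378,0,0],
    [-0.104,-0.378,0,0],
    [-0.104,-0.378,0,0],
    [-0.104,-0.378,0,0],
    [-0.104,-0.378,0,0],
    [-0.069,-0.252,0,0],
    [-0.069,-0.252,0,0],
    [0,0,0,-0.27],
    [0,0,0,-0.27],
    [0,0,0,-0.27],
    [0,0,0,-0.27],
    [0,0,0,-0.27],
    [0,0,0,0]
  ]
}}

```text
time: 25.0
eef_pos: [0.5857, 0.1919, 0.2851]
tool_rot: [0.981, 0.194, -0.001, 0.0]
force: [-0.3, 0.6, -2.5]
width: 0.23
grip_force: 60.0
```

Emit:
{"api": "jog_arm", "payload": {
  "motion": [
    [0,0,0.4,0],
    [0,0,0.4,0],
    [0,0,0.4,0],
    [0,0,0.4,0],
    [0,0,0.3,0],
    [0,0,0.15,0],
    [0,0,0.1,0],
    [0,0,0,0],
    [0,0,0,0]
  ]
}}

```text
time: 26.12
eef_pos: [0.5877, 0.1922, 0.0314]
tool_rot: [0.981, 0.195, 0.002, -0.0]
force: [-0.7, -0.5, -2.1]
width: 0.231
grip_force: 60.0
```

Emit:
{"api": "jog_arm", "payload": {
  "motion": [
    [0,0,0,0],
    [0,0,0,0]
  ],
  "newtons": 14
}}

```text
time: 26.38
eef_pos: [0.5869, 0.192, 0.0306]
tool_rot: [0.981, 0.195, 0.001, -0.0]
force: [0.5, 0.3, -2.5]
width: 0.229
grip_force: 14.0
```

Emit:
{"api": "jog_arm", "payload": {
  "motion": [
    [0,0,0,0],
    [0,0,0,0]
  ],
  "newtons": 7
}}

```text
time: 26.62
eef_pos: [0.5864, 0.1919, 0.0297]
tool_rot: [0.981, 0.195, 0.0, -0.0]
force: [-0.4, -0.2, -3.2]
width: 0.233
grip_force: 7.0
```

Emit:
{"api": "jog_arm", "payload": {
  "motion": [
    [0,0,0,0],
    [0,0,0,0]
  ],
  "newtons": 3
}}

```text
time: 26.88
eef_pos: [0.5866, 0.1919, 0.0299]
tool_rot: [0.981, 0.195, 0.0, -0.0]
force: [0.6, 0.1, -1.0]
width: 0.231
grip_force: 3.0
```

Emit:
{"api": "jog_arm", "payload": {
  "motion": [
    [0,0,0,0],
    [0,0,0.01,0],
    [0,0,0.01,0],
    [0,0,0,0]
  ]
}}

```text
time: 27.38
eef_pos: [0.5862, 0.1918, 0.0271]
tool_rot: [0.981, 0.195, -0.0, 0.0]
force: [-1.8, -0.6, -0.0]
width: 0.228
grip_force: 3.0
```

```bash
python3 - <<'E'
from rig import *
import cv2,pickle,numpy as np
from h import *
s=observe();a=get_image("scene")["color"]
print(s["eef_pos"],s["force"])
hsv=cv2.cvtColor(a,cv2.COLOR_RGB2HSV)
m=((hsv[...,1]<40)&(hsv[...,2]>150)).astype(np.uint8);m[:290]=0;m[370:]=0;m[:,:310]=0;m[:,380:]=0
n,l,st,ce=cv2.connectedComponentsWithStats(m)
for i in range(1,n):
    if st[i,4]>60:print(st[i],ce[i].round(1))
pickle.dump(a,open("s7.pkl","wb"))
H=s["eef_pos"][:2]+.05*np.array([.924,.383]);th=np.linspace(0,6.28,60)
ring=lambda z:np.array([px("scene",np.r_[H+.025*np.array([np.cos(k),np.sin(k)]),z]) for k in th])
for z in(.006,.086):r=ring(z);print(z,r.min(0),r.max(0))
for y in range(300,362,6):
    x=np.where((hsv[y,310:385,1]<50)&(hsv[y,310:385,2]>110))[0]
    if len(x):print(y,x.min()+310,x.max()+310)
E
```

```text
[0.58616775 0.19178515 0.02708043] [-1.78773872 -0.59985144 -0.04052274]
[332 303  26  46 947] [345.  325.3]
0.006 [330.68624171 334.12599345] [355.44082281 352.7280448 ]
0.086 [330.46984958 305.58237054] [356.38086444 323.85743355]
300 366 368
306 335 352
312 332 357
318 332 357
324 333 356
330 334 356
336 332 357
342 333 356
348 340 350
```

Emit:
{"api": "jog_arm", "payload": {
  "motion": [
    [0,0,0,0],
    [0,0,0,0],
    [0,0,-0.2,0],
    [0,0,-0.4,0],
    [0,0,-0.4,0],
    [0,0,-0.4,0],
    [0,0,-0.4,0],
    [0,0,-0.39,0],
    [0,0,0,0.27],
    [0,0,0,0.27],
    [0,0,0,0.27],
    [0,0,0,0.27],
    [0,0,0,0.27],
    [0,0,0,0]
  ],
  "newtons": 60
}}

```text
time: 29.18
eef_pos: [0.5862, 0.192, 0.2893]
tool_rot: [0.988, -0.156, -0.0, -0.0]
force: [0.2, -0.3, -2.9]
width: 0.227
grip_force: 60.0
```

Emit:
{"api": "jog_arm", "payload": {
  "motion": [
    [0.075,0.252,0,0],
    [0.112,0.378,0,0],
    [0.112,0.378,0,0],
    [0.112,0.378,0,0],
    [0.112,0.378,0,0],
    [0.112,0.378,0,0],
    [0.112,0.378,0,0],
    [0.075,0.252,0,0],
    [0.075,0.252,0,0],
    [0,0,0,0],
    [0,0,0,0]
  ]
}}

```text
time: 30.55
eef_pos: [0.5765, -0.1861, 0.2897]
tool_rot: [0.988, -0.156, -0.0, -0.0]
force: [0.0, -0.1, -2.7]
width: 0.225
grip_force: 60.0
```

Emit:
{"api": "jog_arm", "payload": {
  "motion": [
    [0,0,0.52,0],
    [0,0,0.452,0]
  ]
}}

```text
time: 30.8
eef_pos: [0.578, -0.1858, 0.174]
tool_rot: [0.988, -0.155, 0.002, 0.001]
force: [-16.3, 6.5, 38.7]
width: 0.231
grip_force: 60.0
```

```bash
python3 - <<'E'
from rig import *
import cv2
s=observe();a=get_image("scene");b=observe()
for q in(s,b):print(q["time"],q["eef_pos"],q["force"])
cv2.imwrite("pics/s8.png",cv2.resize(a["color"][130:250,200:360,::-1],(800,600),interpolation=cv2.INTER_CUBIC))
E
```

```text
30.8 [ 0.57797802 -0.18583228  0.17403315] [-16.34337925   6.46109384  38.67745348]
30.85 [ 0.57487851 -0.18478006  0.16816633] [ 1.54556887 -0.73208144  2.39637955]
```

View pics/s8.png

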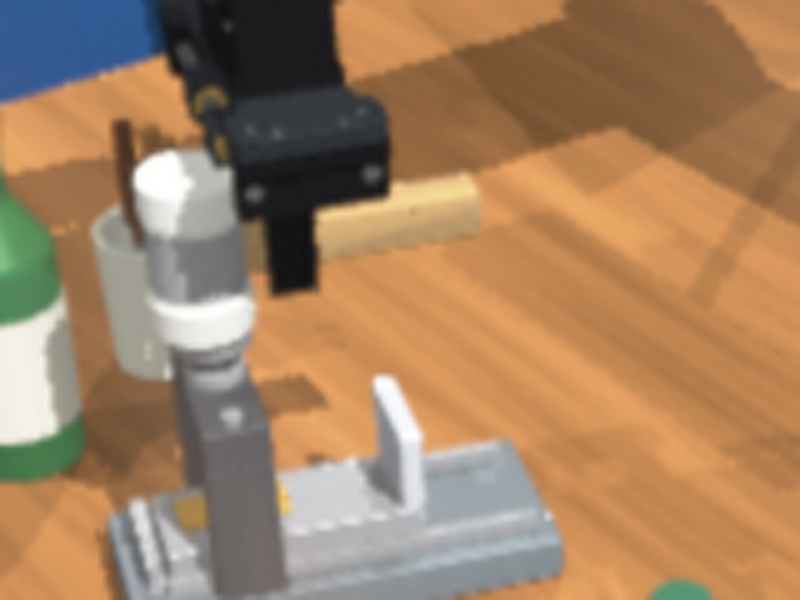

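Confirmed: at the instant of the blow the punch head sits on its boss (rim at about (213,365)) with a 39 N stop reaction. Now I'll return the mallet to the mat.

Emit:
{"api": "jog_arm", "payload": {
  "motion": [
    [0,0,-0.35,0],
    [0,0,-0.35,0],
    [0,0,-0.272,0],
    [0,0,0,0],
    [-0.075,-0.252,0,0],
    [-0.112,-0.378,0,0],
    [-0.112,-0.378,0,0],
    [-0.112,-0.378,0,0],
    [-0.112,-0.378,0,0],
    [-0.112,-0.378,0,0],
    [-0.112,-0.378,0,0],
    [-0.075,-0.252,0,0],
    [-0.075,-0.252,0,0],
    [0,0,0,-0.27],
    [0,0,0,-0.27],
    [0,0,0,-0.27],
    [0,0,0,-0.27],
    [0,0,0,-0.27],
    [0,0,0,0]
  ]
}}

```text
time: 33.22
eef_pos: [0.5852, 0.1922, 0.2874]
tool_rot: [0.981, 0.195, -0.002, 0.0]
force: [0.2, -0.2, -2.7]
width: 0.228
grip_force: 60.0
```

Emit:
{"api": "jog_arm", "payload": {
  "motion": [
    [0,0,0.4,0],
    [0,0,0.4,0],
    [0,0,0.4,0],
    [0,0,0.4,0],
    [0,0,0.3,0],
    [0,0,0.15,0],
    [0,0,0.1,0],
    [0,0,0,0],
    [0,0,0,0]
  ]
}}

```text
time: 34.35
eef_pos: [0.5877, 0.1922, 0.0338]
tool_rot: [0.981, 0.195, 0.002, -0.0]
force: [0.3, 0.2, -3.0]
width: 0.229
grip_force: 60.0
```

```bash
cat > head.py <<'E'
from rig import *
import cv2
from h import *
s=observe();a=get_image("scene")["color"]
print(s["time"],s["eef_pos"].__str__(),s["force"])
hsv=cv2.cvtColor(a,cv2.COLOR_RGB2HSV)
for y in range(280,366,6):
    x=np.where((hsv[y,310:385,1]<50)&(hsv[y,310:385,2]>110))[0]
    if len(x):print(y,x.min()+310,x.max()+310)
m=((hsv[...,1]<50)&(hsv[...,2]>130)).astype(np.uint8);m[:270]=0;m[370:]=0;m[:,:310]=0;m[:,380:]=0
n,l,st,ce=cv2.connectedComponentsWithStats(m)
print([tuple(st[i]) for i in range(1,n) if st[i,4]>200])
E
python3 head.py
```

```text
34.35 [0.58767583 0.19222849 0.03379352] [ 0.32083157  0.16665364 -2.95672397]
280 317 321
292 348 350
298 336 368
304 333 377
310 333 358
316 333 356
322 333 356
328 331 356
334 331 356
340 334 353
[(np.int32(331), np.int32(296), np.int32(28), np.int32(48), np.int32(1072))]
```

Emit:
{"api": "jog_arm", "payload": {
  "motion": [
    [0,0,0.02,0],
    [0,0,0,0]
  ],
  "newtons": 14
}}

```text
time: 34.65
eef_pos: [0.5865, 0.1919, 0.0299]
tool_rot: [0.981, 0.195, 0.0, -0.0]
force: [0.1, 0.7, -3.3]
width: 0.229
grip_force: 14.0
```

Emit:
{"api": "jog_arm", "payload": {
  "motion": [
    [0,0,0,0],
    [0,0,0,0]
  ],
  "newtons": 7
}}

```text
time: 34.9
eef_pos: [0.5863, 0.1919, 0.0297]
tool_rot: [0.981, 0.195, 0.0, -0.0]
force: [-0.4, 1.0, -2.3]
width: 0.231
grip_force: 7.0
```

Emit:
{"api": "jog_arm", "payload": {
  "motion": [
    [0,0,0,0],
    [0,0,0,0]
  ],
  "newtons": 4
}}

```text
time: 35.15
eef_pos: [0.5866, 0.192, 0.0299]
tool_rot: [0.981, 0.195, 0.0, -0.0]
force: [0.1, -0.0, -2.0]
width: 0.226
grip_force: 4.0
```

Emit:
{"api": "jog_arm", "payload": {
  "motion": [
    [0,0,0.01,0],
    [0,0,0.01,0],
    [0,0,0,0]
  ]
}}

```text
time: 35.52
eef_pos: [0.5863, 0.1918, 0.0273]
tool_rot: [0.981, 0.195, -0.0, 0.0]
force: [-2.5, -1.1, 2.0]
width: 0.232
grip_force: 4.0
```

```bash
python3 head.py
```

```text
35.525 [0.58625131 0.19180727 0.0273006 ] [-2.48698619 -1.09920246  2.00999897]
286 326 331
292 344 347
304 337 351
310 332 357
316 332 357
322 333 356
328 335 357
334 333 358
340 335 358
346 340 352
[(np.int32(332), np.int32(302), np.int32(27), np.int32(46), np.int32(982))]
```

Emit:
{"api": "jog_arm", "payload": {
  "motion": [
    [0,0,0,0],
    [0,0,0.01,0],
    [0,0,0.01,0],
    [0,0,0,0]
  ],
  "newtons": 3
}}

```text
time: 36.08
eef_pos: [0.5862, 0.1919, 0.0245]
tool_rot: [0.981, 0.195, -0.0, 0.0]
force: [-2.0, -1.5, -1.1]
width: 0.234
grip_force: 3.0
```

```bash
python3 head.py
```

```text
36.075 [0.58623071 0.19186834 0.02445705] [-2.01874219 -1.53762592 -1.12940522]
286 324 329
292 345 345
304 337 373
310 332 357
316 332 358
322 333 357
328 334 357
334 333 358
340 334 358
346 339 352
[(np.int32(332), np.int32(302), np.int32(27), np.int32(46), np.int32(1004))]
```

Emit:
{"api": "jog_arm", "payload": {
  "motion": [
    [-0.02,0,0,0],
    [0,0,0,0]
  ]
}}

```text
time: 36.38
eef_pos: [0.5841, 0.191, 0.0246]
tool_rot: [0.981, 0.195, 0.0, -0.0]
force: [0.4, -0.3, -2.5]
width: 0.233
grip_force: 3.0
```

Emit:
{"api": "jog_arm", "payload": {
  "motion": [
    [0,0,0,0],
    [0,0,0,0],
    [0,0,0,0]
  ],
  "hand": 0.4
}}

```text
time: 36.75
eef_pos: [0.5844, 0.1911, 0.0251]
tool_rot: [0.981, 0.195, 0.0, -0.0]
force: [-0.3, -0.1, -1.0]
width: 0.396
grip_force: 0.0
```

```bash
python3 head.py
```

```text
36.75 [0.58441344 0.19105395 0.02512245] [-0.30290457 -0.13788397 -1.03853291]
286 327 327
292 342 347
304 337 375
310 334 359
316 335 359
322 336 358
328 335 358
334 334 359
340 335 358
346 342 351
[(np.int32(334), np.int32(301), np.int32(26), np.int32(46), np.int32(1020))]
```

Emit:
{"api": "jog_arm", "payload": {
  "motion": [
    [0,0,0,0],
    [-0.06,0,0,0],
    [-0.1,0,0,0],
    [0,0,0,0],
    [0,0,-0.1,0],
    [0,0,-0.3,0],
    [0,0,-0.5,0],
    [0,0,-0.5,0],
    [-0.4,0,0,0],
    [-0.4,0,0,0],
    [0,0,0,0],
    [0,0,0,0]
  ],
  "hand": 0.6
}}

```text
time: 38.3
eef_pos: [0.4785, 0.1471, 0.194]
tool_rot: [0.981, 0.195, 0.001, -0.0]
force: [-0.0, 0.1, 1.6]
width: 0.602
grip_force: 0.0
```

```bash
python3 head.py; python3 - <<'E'
from rig import *
import cv2,pickle
from h import *
n=get_image("top")["color"];w=get_image("wrist");s=observe()
diff=cv2.absdiff(n,d["top"]["color"]).max(2)>60
c,l,st,ce=cv2.connectedComponentsWithStats(diff.astype(np.uint8))
print([(tuple(map(int,st[i])),) for i in range(1,c) if st[i,4]>25])
hsv=cv2.cvtColor(w["color"],cv2.COLOR_RGB2HSV)
m=((hsv[...,1]<40)&(hsv[...,2]>180)).astype(np.uint8);m[260:]=0
c,l,st,ce=cv2.connectedComponentsWithStats(m)
for i in range(1,c):
    if st[i,4]>300:print("white",st[i],ce[i],wat((s,w),*ce[i],.086))
m=((hsv[...,2]<55)).astype(np.uint8);m[260:]=0
c,l,st,ce=cv2.connectedComponentsWithStats(m)
for i in range(1,c):
    if st[i,4]>1500:print("dark",st[i],wat((s,w),st[i,0]+st[i,2]/2,st[i,1]+st[i,3]/2,.006))
E
```

```text
38.3 [0.47854914 0.14712224 0.19404784] [-0.02787247  0.07304065  1.59147753]
304 337 356
310 334 359
316 335 358
322 335 358
328 335 358
334 334 359
340 335 358
346 342 351
[(np.int32(334), np.int32(301), np.int32(26), np.int32(46), np.int32(1012))]
[((229, 204, 32, 55, 625),), ((377, 229, 10, 12, 55),), ((250, 236, 43, 146, 1543),), ((232, 241, 13, 8, 55),), ((213, 245, 26, 70, 587),), ((209, 246, 4, 30, 45),), ((363, 246, 22, 18, 201),), ((242, 267, 18, 12, 78),), ((215, 316, 22, 26, 191),), ((525, 363, 115, 73, 3172),), ((287, 373, 50, 21, 781),), ((243, 391, 12, 4, 27),), ((321, 396, 13, 11, 81),), ((228, 421, 4, 19, 42),), ((239, 423, 25, 5, 48),), ((479, 428, 7, 10, 33),), ((448, 432, 29, 14, 226),), ((596, 434, 8, 5, 35),), ((609, 434, 31, 5, 134),), ((604, 440, 12, 6, 68),), ((403, 450, 43, 6, 118),), ((352, 463, 55, 17, 505),), ((548, 464, 24, 16, 217),), ((229, 470, 6, 10, 33),)]
white [ 291    7   65   84 3733] [322.08893651  43.48165015] [0.61783491 0.20336453 0.086     ]
white [   0  144   76   48 1727] [ 37.39722061 168.05153445] [0.44360506 0.38369887 0.086     ]
dark [ 255    0  139  128 8961] [0.62439994 0.20368291 0.006     ]
```

```bash
python3 -c "
from rig import *
print(finish_job())"
```

```text
the job is handed in; nothing more can be done
None
```

The job is handed in at about 38 s of the 58 s limit: the carriage is fully in, the punch was struck right down with the mallet, and the mallet is standing upright on its mat about 17 mm off centre. It took three blows because the mallet pivoted in the grip on the first two; only the third is confirmed to have reached the stop.

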